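# Level the counter shelf under load

## Task

Lay the spirit level on the low wooden shelf, lengthwise along it and vial up, and let go of it. Then grip the shelf's adjusting knob, push it down so that its springy foot clearly gives, and turn it until the bubble rests between the two lines of the vial while you are pushing. Finish like that, still gripping the knob and pushing it down, the level standing free on the shelf; leave the other things where they are.

Things in the scene. Friction and masses are not known exactly. Their poses are not given: they have to be found in the camera images.
- shelf: Low wooden shelf, 380 long x 140 deep x 75 mm high; does not slide. Origin under its centre on the worktop; y along its length, z up. The board pivots at the fixed end panel at its +y end (axis along x, at y = 165 mm, 66 mm up); its -y end rests on the adjustable foot, whose knob stands on the board at x = 0, y = -145 mm. The board tilts at most 0.04 rad.
- shelf_mid (a point): Point on the top face of the board, 55 mm from the shelf's middle towards the fixed (+y) end, about 75 mm above the worktop: a good place for the middle of the spirit level, clear of the knob.
- knob_center (a point): Centre of the foot's black fluted round knob (40 mm diameter, 32 mm tall, axis upright), 106 mm above the worktop when not pushed, the knob's top 122 mm; thin stem below the knob, the board's top face about 15 mm (7 to 20 mm) below the knob's underside. Can be gripped from above across any diameter.
- knob: The same knob (origin at its underside, z up; its axes turn with it). Light friction (0.09 N m), stays where it is left. Clockwise seen from above raises the board along the knob's spindle: 0.015 rad of tilt per radian of knob; the knob itself stays at its height. It turns 2.2 rad to each side of mid-range and starts within 1.5 rad of it; up to about 1.7 rad of turning may be needed.
- foot_squash (a joint): How far the springy rubber foot is squashed by pushing the knob down: 0 free, 0.012 rad fully down, as a tilt of the whole shelf about its pivot 310 mm away. The knob sinks 0.31 mm per milliradian (at most 3.7 mm) and the bubble moves away from the knob about 1.8 mm per milliradian. About 1 N to start, 4 N at 0.004, 10 N fully down. It springs back when let go.
- level_center (a point): Centre of the loose spirit level, an aluminium beam 200 long x 30 wide x 46 mm high, about 0.25 kg; x along its length, z up; the point is 23 mm above its underside. The vial with the bubble lies in its top at the middle, 104 mm long and 22 mm thick, between two solid blocks.
- bubble (a joint): Position of the bubble along the level's own x, m: 0 centred between the two black lines round the vial, limits -0.038 and 0.038. It goes to the higher end, about 1.8 mm per milliradian of tilt (it stands at the limit beyond), and takes 2 to 2.5 s to settle. The white bubble is 24 mm long, the lines are 36 mm apart.
- spice_jar: Bystander: spice jar, 45 mm diameter, 106 mm tall, origin under it.
- shaker: Bystander: salt shaker, 44 mm diameter, 90 mm tall, origin under it.
- cup: Bystander: small white cup, 62 mm across plus handle, 52 mm tall, origin under it.
- lemon: Bystander: lemon, 72 mm long, 58 mm tall.

How it is judged (in metres and radians):
On the way, in this order (a step that is already met when the one before it is completed fails the run):
1. the spirit level stands on the shelf, vial up, lengthwise, let go (contact force between level and shelf above 0.5 N and contact force between the fingers and level below 0.05 N and angle between level_center's own z axis and vertical below 0.08 rad and angle between the x axis of level_center and the y axis of shelf, either way round below 0.25 rad), for 0.2 s.
2. the hand holds the knob pushed down (value of joint foot_squash above 0.003 rad and contact force between the fingers and knob above 1 N), for 0.2 s.
At the end, for the whole second after the job is handed in: The hand holds the knob pushed down, foot squashed over 0.003 rad (1 mm at the knob); the level stands free on the shelf, vial up, within 0.25 rad of the shelf's length; the bubble is at rest (under 6 mm/s) within 6 mm of the vial's centre (all of step 1 and all of step 2 and value of joint bubble between -0.006 and 0.006 m and velocity of joint bubble between -0.006 and 0.006 m/s and contact force between the arm and level below 0.05 N and z of level_center in the frame of shelf between 0.083 and 0.113 m); the arm keeps its last pose, push and grip.
It fails at once if a bystander is pushed away by more than 30 mm (distance of any of spice_jar, shaker, cup, lemon from where it was at the start of the episode above 0.03 m).
It fails at once if a jar, shaker or cup is tipped over (angle between any of spice_jar, shaker, cup's own z axis and vertical above 0.6 rad).
It also fails if it takes over 67 s, if anything falls off the work surface, if the arm or the gripper's body presses on something with over 40 N, if the wrist force passes 120 N, or if a joint passes its speed limit or range.

## Robot

A 6-joint arm with a two-finger parallel gripper is mounted at the origin on a cart in front of the work surface, level with it; the furniture and walls round the work are solid. World frame = base frame: x ahead of the robot, y to its left, z up, the work surface at z = 0. Lengths are in mm, angles in degrees, forces in N, time in s.
With the tool pointing down it reaches from about 300 to 850 mm from the base axis. Payload 4.2 kg.
Tool frame: the origin (TCP) lies at the very end of the fingers, on their centre line; the grasp point (between the pads) lies env.pinch_z behind it (env.pinch_z is the distance from the TCP to the grasp point, in mm); z points along the fingers, y is the line along which they close (so a half turn about z gives the same grasp; the last joint's range is limited). The gripper opens to 91 mm and grips with 3 to 60 N. Pads are 32 mm wide; open, the fingers measure 118 mm over their backs; the gripper's body (76 mm by 178 mm) begins 60 mm behind the grasp point.
Start: joints at [-73.74, 18.312, 89.639, -0, 72.044, -1.146], TCP at [172.013, -548.684, 213.976] pointing down, gripper open.
Joint ranges: [-177.97, 177.97], [-48.28, 115.42], [12.27, 149.76], [-77.06, 257.06], [2.81, 150.46], [-146.56, 146.56]. Speed limits (degrees/s): [147.25, 147.25, 180, 180, 180, 180].

## Interface

Orientations are given as [roll, pitch, yaw] about the fixed x, y, z axes, in that order (R = Rz(yaw) Ry(pitch) Rx(roll)).
In Python, from workcell import state, vision, job_done, env gives the robot as it stands.
- The arm moves only by the tool servo_tool, never from a script. Its argument "rows" is a list of rows, each a list of 5 numbers: the shift along the tool's x, y, z scaled (see below), then the turn about the tool's z scaled (see below), then the opening, from 0 (shut) to 1 (fully open). A call has 1 to 20 rows; each row is the pose to reach, as a shift and turn from the pose commanded when the call began, along the tool's axes at that moment; what a row does not reach only later rows make up. The controller multiplies each number of a shift by 200 mm and each number of a turn by 90 degrees. A row lasts 1/12 s, in which the tool goes at most 41.7 mm and 7.16 degrees, less where a joint would pass 70% of its speed; a pose out of reach is approached as far as the arm can. A call with a number of a shift or a turn outside -1 to 1 is refused whole. A call with a gripper value outside its range is refused whole. The fingers move at their own pace and stop on an object; "force" is the grip in N (left out, the last holds). Time passes only in rows, so rows that repeat a pose let the fingers close. It gives the time, the measured TCP pose, the force, the opening and the grip force at its end, in the units of the state.
- state(): the state, without advancing time (a new reading comes with each control period).
- vision.grab_frame(name): name is "scene" or "side" or "wrist"; returns the picture (480x640x3 uint8, red, green, blue); there is no depth.
- vision.camera_info(name): a dict with "vertical_fov" (degrees; the focal length in pixels is half the picture's height over the tangent of half this angle, whatever the lens; pixels are square), "cx", "cy" (the principal point, pixels), "T" (4x4, takes a point from camera to world coordinates). Camera axes: x right, y up, looking along -z (the intrinsics and any distortion apply to the point x, -y, -z); pixel columns grow to the right and rows downward; lengths in mm; the calibration is good to about 2 mm. A picture is of the moment at which its call begins: read the wrist's pose just before it. camera_info takes no time and is no camera call; for the wrist camera it gives the pose at the moment of the call.
- job_done(): hands the job in; it is judged then, once.
The state is a dict: "time_s": time; "qpos": joint angles; "qvel": joint speeds; "effort": joint torques, N m; "ee_pos": TCP position; "ee_rot": TCP orientation; "force": force on the tool from outside, world axes, zero at the start; "torque": the same for the moment, N m; "gripper_width": finger opening in mm; "gripper_force": force on a finger pad.
Only numpy, scipy, OpenCV 4.12 (cv2) and the standard library are available. Lean on these libraries where they do the work, as an engineer would, in place of code of your own. Each camera call takes 0.05 s, during which the arm holds its last target. There are 200 camera calls.

## Working session

There is one attempt and no reset: what is moved stays moved. The work goes in short steps, Python scripts to look and compute and a tool call to move; the robot and the scene stay as the last step left them, time stands still between calls to the robot, and variables do not carry over. Pictures are saved under pics/ and viewed, at most 10 in all, crops included, and the job is handed in when it is done.

Besides the shell and the picture viewer there is one more tool, called after "Request:" as name([rows], argument=value, ...), one row to a line, values as JSON. servo_tool: Moves the arm, as the interface text tells. Its arguments: {"type":"object","properties":{"rows":{"type":"array"},"force":{"type":"number"}},"required":["rows"]}

```bash
mkdir -p pics
python3 - <<'E'
from workcell import state, vision, env
import cv2, numpy as np
print(state(), env.pinch_z)
for n in ("scene","side","wrist"):
    i=vision.camera_info(n); print(n,i["vertical_fov"],i["cx"],i["cy"],{k:v for k,v in i.items() if k not in("T","vertical_fov","cx","cy")}); print(np.round(i["T"],3).tolist())
    cv2.imwrite(f"pics/{n}0.png",vision.grab_frame(n)[:,:,::-1])
E
```

```text
{'time_s': 0.0, 'qpos': array([-7.37401141e+01,  1.83509938e+01,  8.97050566e+01, -1.09617637e-03,
        7.20415213e+01, -1.14758679e+00]), 'qvel': array([ 0.03169073, -0.01982263, -0.01158412,  0.01046056,  0.00397334,
        0.08181867]), 'effort': array([ 3.20726049e-04, -4.12461984e+01, -2.31976748e+01,  7.29474798e-02,
        4.56374965e-02, -1.41470891e-04]), 'ee_pos': array([ 171.86385893, -548.20932145,  213.13588931]), 'ee_rot': array([-1.79902427e+02, -9.12164196e-04,  1.74078108e+01]), 'force': array([ 0.58250148, -0.03195141, -0.02630036]), 'torque': array([-0.00546152,  0.03459658, -0.05831187]), 'gripper_force': 0.0, 'gripper_width': 91.07604105276337} 18.8
scene 49.48635849587447 324.4695310125467 243.87222980542447 {}
[[-0.67, 0.527, -0.523, -86.893], [-0.742, -0.481, 0.466, 496.431], [-0.006, 0.7, 0.714, 994.429], [0.0, 0.0, 0.0, 1.0]]
side 57.87543552035157 319.4807353150107 240.55742244996543 {}
[[-0.501, 0.771, -0.394, 49.739], [-0.866, -0.442, 0.235, 228.883], [0.008, 0.459, 0.889, 1328.542], [0.0, 0.0, 0.0, 1.0]]
wrist 65.83318255449004 318.18995769213916 235.68341263366912 {}
[[0.299, 0.921, 0.25, 241.43], [-0.954, 0.289, 0.077, -525.203], [-0.001, -0.261, 0.965, 384.853], [0.0, 0.0, 0.0, 1.0]]
```

View pics/scene0.png

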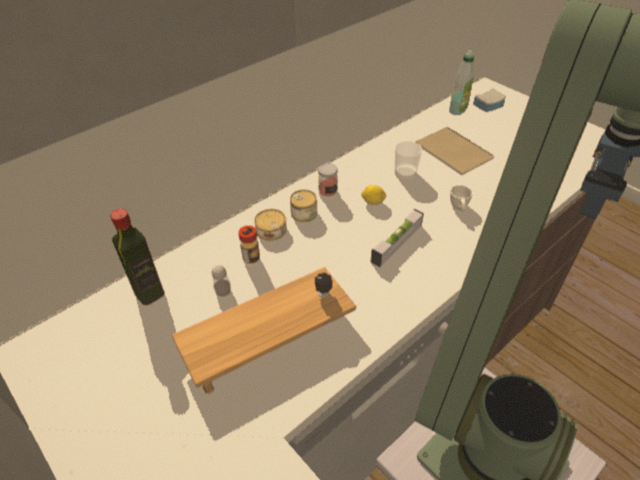

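View pics/side0.png

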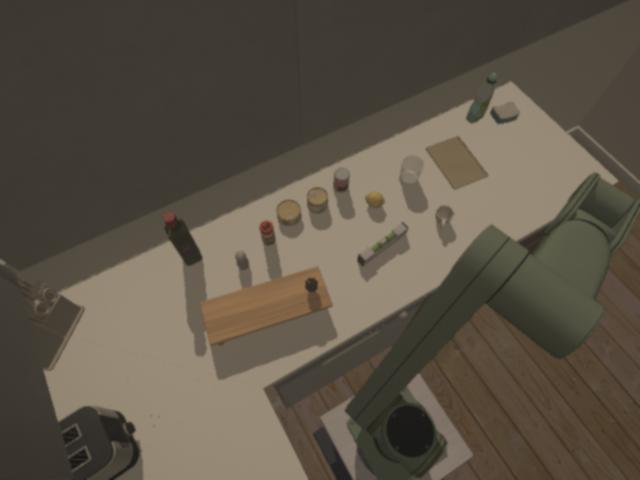

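The scene view shows the level from about (377,252) to (419,216). The knob is near (323,281) and the shelf's top corners are near (176,333), (325,272), (355,304) and (203,376). In the side view the level runs from (363,257) to (403,229), with the knob at (312,284). I'll cast rays through these points.

```bash
cat > h.py <<'E'
import numpy as np, cv2
from workcell import state, vision, env
def ray(i,u,v):
    f=240/np.tan(np.radians(i["vertical_fov"]/2)); T=np.array(i["T"])
    return T[:3,3], T[:3,:3]@np.array([(u-i["cx"])/f,-(v-i["cy"])/f,-1.])
def on(i,u,v,z):
    o,d=ray(i,u,v); return o+d*(z-o[2])/d[2]
def px(i,p):
    f=240/np.tan(np.radians(i["vertical_fov"]/2)); T=np.array(i["T"]); c=T[:3,:3].T@(np.array(p)-T[:3,3])
    return i["cx"]+f*c[0]/-c[2], i["cy"]-f*c[1]/-c[2]
def tri(i,a,j,b):
    o,d=ray(i,*a);p,e=ray(j,*b); s=np.linalg.lstsq(np.c_[d,-e],p-o,rcond=None)[0]
    A=o+d*s[0];B=p+e*s[1]; return (A+B)/2, np.linalg.norm(A-B)
E
python3 - <<'E'
from h import *
np.set_printoptions(precision=1,suppress=True)
s,d=vision.camera_info("scene"),vision.camera_info("side")
for n,a,b in [("L0",(377,252),(363,257)),("L1",(419,216),(404,229)),("knob",(323,280),(312,284)),("c1",(176,333),(202,306)),("c2",(325,272),(322,270)),("c3",(355,304),(331,303)),("c4",(203,376),(209,341)),
  ("shaker",(220,271),(241,257)),("spice",(248,234),(266,228)),("lemon",(373,195),(375,200)),("cup",(460,198),(445,215))]:
    print(n,*tri(s,a,d,b))
for z in (46,): print([on(s,377,252,z),on(s,419,216,z),on(d,363,257,z),on(d,404,229,z)])
print("knob",on(s,323,280,110),on(d,312,284,110))
for n in("scene","side"):
    g=vision.grab_frame(n)
    x0,y0=(340,190) if n=="scene" else (335,205)
    c=g[y0:y0+90,x0:x0+110]; x1,y1=(285,255) if n=="scene" else (275,260)
    e=g[y1:y1+90,x1:x1+110]
    cv2.imwrite(f"pics/c_{n}.png",cv2.resize(np.vstack([c,e])[:,:,::-1],None,fx=3,fy=3,interpolation=cv2.INTER_CUBIC))
a=cv2.imread("pics/c_scene.png");b=cv2.imread("pics/c_side.png");cv2.imwrite("pics/crop.png",np.hstack([a,b]))
E
```

```text
L0 [ 497.3 -203.6   43.9] 3.9501772169960447
L1 [ 513.6 -379.9   47.1] 0.32387944896637105
knob [471.2   2.1 120.6] 3.4213231223742704
c1 [574.3 312.9 111. ] 2.6235249029696286
c2 [524.1 -58.4  55. ] 14.224685263110565
c3 [402.2 -27.3  76.4] 2.103714055108092
c4 [463.9 330.6 106.3] 14.964878239590535
shaker [669.2 145.   94.3] 1.856638845944614
spice [716.3  31.  104.6] 0.7852614204966383
lemon [ 666.6 -363.9   34. ] 3.5080095035713077
cup [ 498.6 -547.9   22.4] 4.013858520868905
[array([ 497.7, -201.1,   46. ]), array([ 514.4, -380.8,   46. ]), array([ 494.8, -203.9,   46. ]), array([ 513.9, -380.5,   46. ])]
knob [479.5  -3.1 110. ] [473.5  -0.9 110. ]
```

View pics/crop.png

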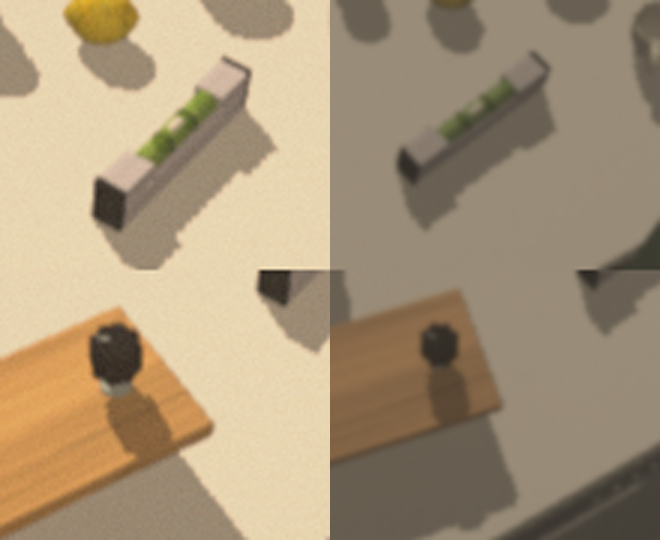

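The level's top ends are at scene (377,252) and (418.7,212.3), and at side (361.8,257.3) and (404.7,225.3). The knob's top centre is at scene (323.7,277.7) and side (311.7,282). The shelf's knob-end corners are at scene (325,267.7) and (355.7,307.3), and side (318.3,266.7) and (331.7,305).

Run:
```python
from h import *
np.set_printoptions(precision=1,suppress=True)
s,d=vision.camera_info("scene"),vision.camera_info("side")
for n,a,b,z in [("L0",(377,252),(361.8,257.3),46),("L1",(418.7,212.3),(404.7,225.3),46),("knobtop",(323.7,277.7),(311.7,282),122),("c1",(176,333),(202,306),75),("c2",(325,267.7),(318.3,266.7),75),("c3",(355.7,307.3),(331.7,305),75),("c4",(203,376),(209,341),75)]:
    print(n,on(s,*a,z),on(d,*b,z),*tri(s,a,d,b))
# shelf mask -> minAreaRect of points on z=75
for n,i in(("scene",s),("side",d)):
    g=vision.grab_frame(n); h=cv2.cvtColor(g,cv2.COLOR_RGB2HSV)
    m=cv2.inRange(h,(8,110,60),(20,255,255))[:,:]; m[:250]=0; m[400:]=0; m[:,370:]=0
    c=max(cv2.findContours(m,0,2)[0],key=cv2.contourArea)
    P=np.array([on(i,*p,75)[:2] for p in c[:,0].astype(float)],np.float32)
    print(n,cv2.contourArea(c),cv2.minAreaRect(P), cv2.boxPoints(cv2.minAreaRect(P)).tolist())
```

```text
L0 [ 497.7 -201.1   46. ] [ 495.9 -199.9   46. ] [ 494.9 -198.4   50. ] 0.8814897840839043
L1 [ 524.7 -391.6   46. ] [ 524.4 -390.8   46. ] [ 523.9 -390.2   47.4] 0.12513371162246853
knobtop [475.7  -1.9 122. ] [475.3  -1.  122. ] [474.5  -0.7 124. ] 0.14703386951658032
c1 [602.4 306.3  75. ] [588.8 314.4  75. ] [574.3 312.9 111. ] 2.6235249029696286
c2 [527.1 -51.9  75. ] [526.5 -53.6  75. ] [528.  -53.6  72.7] 1.5362646170996905
c3 [394.4 -23.3  75. ] [397.  -25.6  75. ] [398.7 -27.4  67.5] 0.8442127827283061
c4 [476.6 320.1  75. ] [480.5 338.5  75. ] [463.9 330.6 106.3] 14.964878239590535
scene 9459.5 ((488.482421875, 147.7357177734375), (376.56573486328125, 168.2177734375), 79.09867858886719) [[370.28363037109375, -21.242950439453125], [535.4658203125, -53.05596923828125], [606.6812133789062, 316.7143859863281], [441.4990234375, 348.52740478515625]]
side 4662.0 ((499.0748291015625, 145.656982421875), (371.28326416015625, 134.49920654296875), 78.65489196777344) [[396.6202087402344, -23.128021240234375], [528.4913330078125, -49.586456298828125], [601.5294189453125, 314.4419860839844], [469.6583251953125, 340.9004211425781]]
```

```bash
cat >> h.py <<'E'
def go(x,y,z,yaw,frm=None):
    if frm is None:
        s=state(); p=s["ee_pos"]; w=s["ee_rot"][2]
    else: p,w=frm[:3],frm[3]
    c,n=np.cos(np.radians(w)),np.sin(np.radians(w)); D=np.array([x,y,z])-p
    t=-((yaw-w+180)%360-180)
    print("shift",np.round(np.array([c*D[0]+n*D[1],n*D[0]-c*D[1],-D[2]])/200,4),"turn",round(t/90,4), "turn deg",round(t,1))
E
python3 -c "
from h import *
go(511,-296,150,98.3,[172.0,-548.7,214,17.4])
go(511,-296,11,98.3,[511,-296,150,98.3])"
```

```text
shift [ 1.9953 -0.6988  0.32  ] turn -0.8989 turn deg -80.9
shift [0.    0.    0.695] turn -0.0 turn deg -0.0
```

Request:
servo_tool([
  [1,-0.35,0.16,-0.9,1],
  [1,-0.35,0.16,-0.9,1],
  [1,-0.35,0.16,-0.9,1],
  [1,-0.35,0.16,-0.9,1],
  [1,-0.35,0.16,-0.9,1],
  [1,-0.35,0.16,-0.9,1],
  [1,-0.35,0.16,-0.9,1],
  [1,-0.35,0.16,-0.9,1],
  [1,-0.35,0.16,-0.9,1],
  [1,-0.35,0.16,-0.9,1],
  [1,-0.35,0.16,-0.9,1],
  [1,-0.35,0.16,-0.9,1],
  [1,-0.35,0.16,-0.9,1],
])

```text
time_s: 1.43
ee_pos: [341.9, -422.0, 182.0]
ee_rot: [-180.0, 0.0, 98.4]
force: [-0.1, -0.2, -1.1]
gripper_width: 91.3
gripper_force: 0.0
```

```bash
python3 -c "
from h import *
s=state();print(s['ee_pos'],s['ee_rot'],s['time_s'])
go(511,-296,120,98.3)"
```

```text
[ 341.92110541 -422.02774789  181.96946564] [-1.79999270e+02  5.58893386e-03  9.84391792e+01] 1.4333
shift [0.4992 0.9287 0.3098] turn 0.0015 turn deg 0.1
```

Request:
servo_tool([
  [0.5,0.929,0.31,0,1],
  [0.5,0.929,0.31,0,1],
  [0.5,0.929,0.31,0,1],
  [0.5,0.929,0.31,0,1],
  [0.5,0.929,0.31,0,1],
  [0.5,0.929,0.31,0,1],
  [0.5,0.929,0.31,0,1],
  [0.5,0.929,0.31,0,1],
  [0.5,0.929,0.31,0,1],
])

```text
time_s: 2.18
ee_pos: [510.3, -296.9, 120.4]
ee_rot: [-180.0, 0.0, 98.3]
force: [-1.0, -0.1, 0.4]
gripper_width: 91.4
gripper_force: 0.0
```

```bash
python3 -c "
from h import *
s=state();print(s['ee_pos'],s['ee_rot'])
go(511,-296,11,98.3)
cv2.imwrite('pics/w1.png',vision.grab_frame('wrist')[:,:,::-1])
i=vision.camera_info('wrist')
for p in [(496,-199.5,46),(524.5,-391,46)]: print(px(i,p))"
```

```text
[ 510.34343398 -296.85443632  120.38124713] [-1.79987662e+02  4.13673687e-02  9.83401891e+01]
shift [0.0038 0.0039 0.5469] turn 0.0004 turn deg 0.0
(np.float64(319.08326310747196), np.float64(95.82926053286181))
(np.float64(319.6308111569544), np.float64(366.60885343670327))
```

View pics/w1.png

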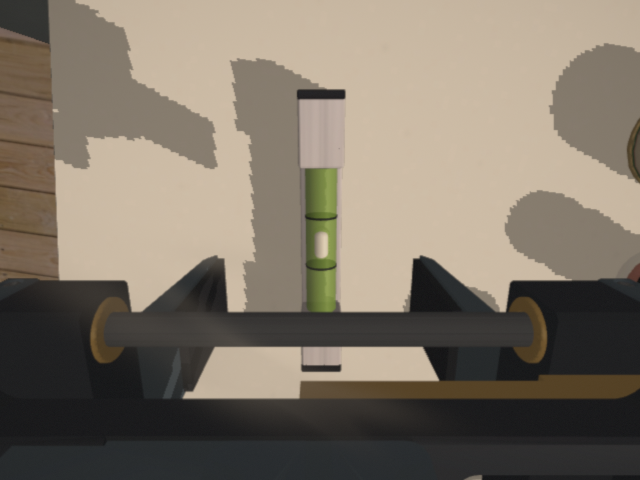

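The wrist view shows the level upright and centred, with its ends at (321,92) and (321,368) as predicted and the fingers on both sides of it. Next I descend and grip.

Request:
servo_tool([
  [0,0,0.2,0,1],
  [0,0,0.4,0,1],
  [0,0,0.547,0,1],
  [0,0,0.547,0,1],
  [0,0,0.547,0,1],
  [0,0,0.547,0,0],
  [0,0,0.547,0,0],
  [0,0,0.547,0,0],
  [0,0,0.547,0,0],
  [0,0,0.547,0,0],
  [0,0,0.547,0,0],
  [0,0,0.547,0,0],
  [0,0,0.547,0,0],
], force=25)

```text
time_s: 3.32
ee_pos: [511.1, -295.9, 10.6]
ee_rot: [180.0, 0.0, 98.4]
force: [0.5, 1.4, 0.8]
gripper_width: 40.9
gripper_force: 0.0
```

```bash
python3 -c "
from h import *
s=state();print(s['ee_pos'],s['ee_rot'])
go(511,-296,170,98.3)
p=s['ee_pos'];go(514.7,194.7,170,78.8,[p[0],p[1],170,98.3])"
```

```text
[ 511.1402139  -295.93739684   10.64342088] [1.79997027e+02 7.30249125e-03 9.84129028e+01]
shift [-2.000e-04 -7.000e-04 -7.968e-01] turn 0.0013 turn deg 0.1
shift [ 2.4249  0.3717 -0.    ] turn 0.2167 turn deg 19.5
```

Request:
servo_tool([
  [0,0,0,0,0],
  [0,0,0,0,0],
  [0,0,0,0,0],
  [0,0,0,0,0],
  [0,0,0,0,0],
  [0,0,0,0,0],
])

```text
time_s: 3.82
ee_pos: [511.2, -296.0, 10.5]
ee_rot: [180.0, 0.0, 98.4]
force: [-0.2, -0.3, -0.5]
gripper_width: 29.8
gripper_force: 25.0
```

Request:
servo_tool([
  [0,0,-0.1,0,0],
  [0,0,-0.25,0,0],
  [0,0,-0.4,0,0],
  [0,0,-0.55,0,0],
  [0,0,-0.7,0,0],
  [0,0,-0.8,0,0],
  [0,0,-0.8,0,0],
])

```text
time_s: 4.4
ee_pos: [513.1, -297.3, 175.1]
ee_rot: [179.6, 0.3, 98.4]
force: [0.6, -0.5, -2.5]
gripper_width: 30.3
gripper_force: 25.0
```

Request:
servo_tool([
  [0.1,0.02,0,0,0],
  [0.22,0.04,0,0.02,0],
  [0.36,0.06,0,0.04,0],
  [0.5,0.08,0,0.06,0],
  [0.66,0.1,0,0.08,0],
  [0.82,0.13,0,0.1,0],
  [0.98,0.16,0,0.12,0],
  [0.98,0.16,0,0.12,0],
])

```text
time_s: 5.07
ee_pos: [512.4, -92.2, 168.4]
ee_rot: [-179.7, -0.2, 87.8]
force: [-0.5, 0.5, -2.4]
gripper_width: 30.0
gripper_force: 25.0
```

```bash
python3 -c "
from h import *
s=state();print(s['ee_pos'],s['ee_rot'],s['force'])
go(514.7,194.7,170,78.8)"
```

```text
[512.3522359  -92.22184604 168.39665989] [-179.73394847   -0.21171594   87.77733796] [-0.50084833  0.45545244 -2.43694825]
shift [ 1.434  -0.0439 -0.008 ] turn 0.0997 turn deg 9.0
```

Request:
servo_tool([
  [0.12,0,0,0.02,0],
  [0.28,-0.01,0,0.04,0],
  [0.44,-0.01,0,0.06,0],
  [0.6,-0.02,0,0.08,0],
  [0.76,-0.02,0,0.1,0],
  [0.9,-0.03,0,0.1,0],
  [0.98,-0.03,0,0.1,0],
  [0.98,-0.03,0,0.1,0],
])

```text
time_s: 5.73
ee_pos: [515.3, 101.2, 168.6]
ee_rot: [-179.8, 0.0, 78.8]
force: [0.4, 0.5, -3.5]
gripper_width: 29.9
gripper_force: 25.0
```

```bash
python3 -c "
from h import *
s=state();print(s['ee_pos'],s['ee_rot'],s['force'])
go(514.7,194.7,98,78.8)"
```

```text
[515.31403558 101.18786875 168.55963019] [-1.79820288e+02  6.17145748e-03  7.88103994e+01] [ 0.39050504  0.54020073 -3.46412093]
shift [ 0.4581 -0.0937  0.3528] turn 0.0001 turn deg 0.0
```

Request:
servo_tool([
  [0.15,-0.03,0,0,0],
  [0.3,-0.06,0,0,0],
  [0.458,-0.094,0.05,0,0],
  [0.458,-0.094,0.2,0,0],
  [0.458,-0.094,0.352,0,0],
  [0.458,-0.094,0.352,0,0],
  [0.458,-0.094,0.352,0,0],
  [0.458,-0.094,0.352,0,0],
])

```text
time_s: 6.4
ee_pos: [516.8, 191.5, 100.7]
ee_rot: [180.0, -0.0, 78.6]
force: [-0.3, -0.2, -2.3]
gripper_width: 29.9
gripper_force: 25.0
```

```bash
python3 -c "
from h import *
s=state();print(s['ee_pos'],s['ee_rot'],s['force'])
a=vision.grab_frame('side')[200:380,180:370,::-1];b=vision.grab_frame('scene')[230:410,160:370,::-1]
cv2.imwrite('pics/p1.png',np.hstack([cv2.resize(x,None,fx=2,fy=2,interpolation=2) for x in(a,b)]))"
```

```text
[516.75980907 191.52797893 100.72238995] [ 1.79950899e+02 -6.29351093e-03  7.85571962e+01] [-0.26855041 -0.16263316 -2.32952241]
```

View pics/p1.png

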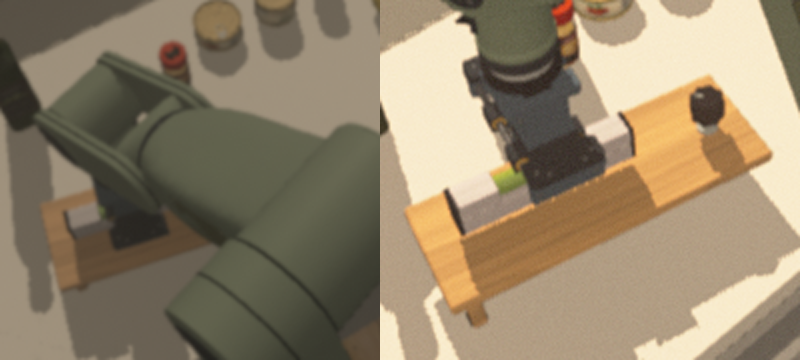

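The level hangs above the shelf, aligned with it. Its dark ends are at about (455,212) and (628,135) in the right half, clear of the knob at (707,105). Next I lower it in steps.

Request:
servo_tool([
  [0,0,0.01,0,0],
  [0,0,0.02,0,0],
  [0,0,0.03,0,0],
  [0,0,0.04,0,0],
  [0,0,0.04,0,0],
])

```text
time_s: 6.92
ee_pos: [515.7, 192.1, 91.8]
ee_rot: [-180.0, 0.0, 78.6]
force: [-0.8, 0.4, -2.4]
gripper_width: 30.1
gripper_force: 25.0
```

Request:
servo_tool([
  [0,0,0.006,0,0],
  [0,0,0.012,0,0],
  [0,0,0.012,0,0],
])

```text
time_s: 7.17
ee_pos: [515.8, 192.1, 89.4]
ee_rot: [-180.0, 0.0, 78.6]
force: [-0.3, -0.6, -2.2]
gripper_width: 30.0
gripper_force: 25.0
```

Request:
servo_tool([
  [0,0,0.006,0,0],
  [0,0,0.012,0,0],
  [0,0,0.012,0,0],
])

```text
time_s: 7.42
ee_pos: [515.8, 192.1, 87.1]
ee_rot: [-180.0, 0.0, 78.6]
force: [-0.1, -0.1, -3.1]
gripper_width: 29.6
gripper_force: 25.0
```

Request:
servo_tool([
  [0,0,0.005,0,0],
  [0,0,0.01,0,0],
  [0,0,0.01,0,0],
])

```text
time_s: 7.67
ee_pos: [516.0, 192.2, 85.2]
ee_rot: [180.0, -0.0, 78.6]
force: [0.1, 0.1, -1.0]
gripper_width: 29.4
gripper_force: 25.0
```

Request:
servo_tool([
  [0,0,0.005,0,0],
  [0,0,0.005,0,0],
  [0,0,0.005,0,0],
])

```text
time_s: 7.92
ee_pos: [516.1, 192.1, 84.6]
ee_rot: [180.0, -0.0, 78.6]
force: [-0.7, -1.7, -1.0]
gripper_width: 29.8
gripper_force: 25.0
```

Request:
servo_tool([
  [0,0,0.005,0,0],
  [0,0,0.005,0,0],
  [0,0,0.005,0,0],
])

```text
time_s: 8.17
ee_pos: [516.2, 192.2, 83.9]
ee_rot: [180.0, -0.0, 78.6]
force: [-1.5, -1.9, 4.7]
gripper_width: 29.7
gripper_force: 25.0
```

Request:
servo_tool([
  [0,0,0,0,0.4],
  [0,0,0,0,0.8],
  [0,0,0,0,0.8],
  [0,0,0,0,0.8],
  [0,0,0,0,0.8],
  [0,0,0,0,0.8],
  [0,0,0,0,0.8],
  [0,0,0,0,0.8],
])

```text
time_s: 8.83
ee_pos: [516.0, 192.2, 83.3]
ee_rot: [180.0, 0.0, 78.6]
force: [0.6, 0.0, 0.0]
gripper_width: 72.8
gripper_force: 0.0
```

Request:
servo_tool([
  [0,0,-0.05,0,0.8],
  [0,0,-0.15,0,0.8],
  [0,0,-0.3,0,0.8],
  [0,0,-0.45,0,0.8],
  [0,0,-0.45,0,0.8],
  [0,0,-0.45,0,0.8],
])

```text
time_s: 9.33
ee_pos: [517.2, 192.6, 176.0]
ee_rot: [179.7, -0.2, 78.6]
force: [-0.4, -0.4, 0.2]
gripper_width: 73.1
gripper_force: 0.0
```

```bash
python3 -c "
from h import *
s=state();print(s['ee_pos'],s['ee_rot'],s['force'],s['qpos'])
go(475.5,-1.5,174,90)
cv2.imwrite('pics/w2.png',vision.grab_frame('wrist')[:,:,::-1])"
```

```text
[517.20432791 192.62388621 175.96608603] [ 1.79734065e+02 -1.52766080e-01  7.86058778e+01] [-0.4171359  -0.38607783  0.19816655] [ 1.92354974e+01  1.76372873e+01  9.63670191e+01 -4.43231943e-03
  6.56890305e+01  3.06317880e+01]
shift [-0.9927 -0.0127  0.0098] turn -0.1266 turn deg -11.4
```

View pics/w2.png

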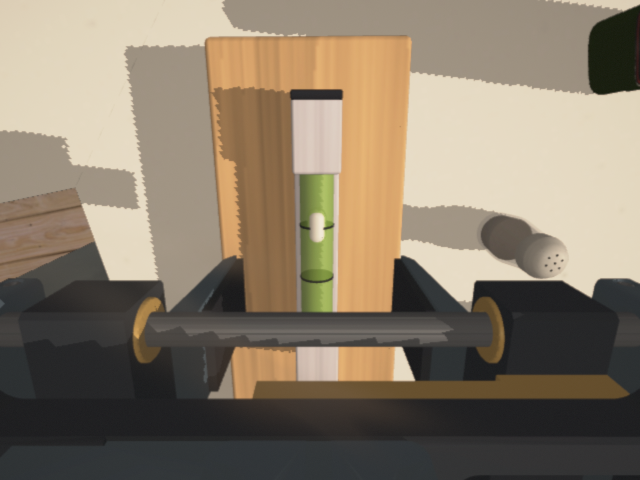

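The level stands on the shelf. The bubble, near (317,227), is at the far line (318,224) and heading for the fixed end, so the knob side is low and needs clockwise turning. I'll approach the knob with the last joint wound back.

Request:
servo_tool([
  [-0.2,0,0,-0.08,1],
  [-0.4,0,0,-0.16,1],
  [-0.6,0,0,-0.24,1],
  [-0.8,-0.005,0,-0.32,1],
  [-0.993,-0.013,0,-0.4,1],
  [-0.993,-0.013,0,-0.48,1],
  [-0.993,-0.013,0,-0.56,1],
  [-0.993,-0.013,0,-0.64,1],
  [-0.993,-0.013,0,-0.68,1],
  [-0.993,-0.013,0,-0.68,1],
  [-0.993,-0.013,0,-0.68,1],
])

```text
time_s: 10.3
ee_pos: [473.4, -2.0, 172.4]
ee_rot: [-179.9, -0.1, 139.6]
force: [0.3, -0.0, -0.4]
gripper_width: 91.0
gripper_force: 0.0
```

```bash
python3 -c "
from h import *
s=state();print(s['ee_pos'],s['ee_rot'],s['qpos'],s['time_s'])
go(475.5,-1.5,91,140)
i=vision.camera_info('wrist');g=vision.grab_frame('wrist')
print(px(i,(475.5,-1.5,122)))
a=vision.grab_frame('scene')[230:410,160:370]
cv2.imwrite('pics/w3.png',np.hstack([cv2.resize(x,(int(x.shape[1]*360/x.shape[0]),360))  for x in (g[:,:,::-1],a[:,:,::-1])])[:,:800])"
```

```text
[473.41494255  -2.00046267 172.37482809] [-1.79914731e+02 -1.03161174e-01  1.39620756e+02] [-1.63266393e+00  1.11657200e+01  1.06008597e+02 -2.17446392e-03
  6.29595085e+01 -5.12525059e+01] 10.3
shift [-0.0063  0.0087  0.4069] turn -0.0042 turn deg -0.4
(np.float64(320.2049909494389), np.float64(260.4243546525379))
```

View pics/w3.png

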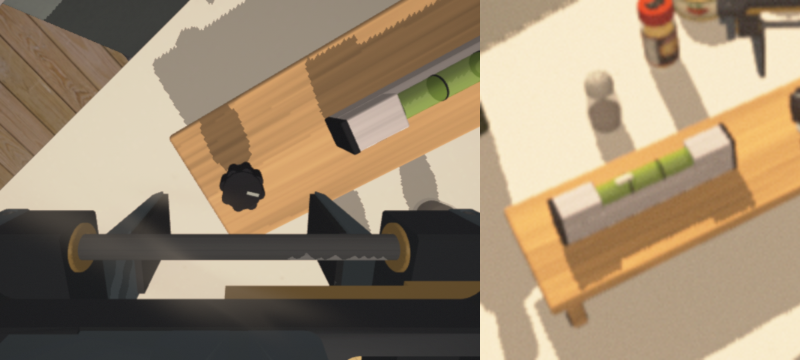

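The wrist view has the knob at about (243,187) in the half-size picture, which is (324,249) full size, against a predicted (320,260). The bubble sits towards the fixed end. I'll refine the knob centre before descending.

```bash
python3 -c "
from h import *
i=vision.camera_info('wrist');g=vision.grab_frame('wrist')
m=(g.max(2)<60).astype(np.uint8)[:300]; m[:, :280]=0; m[:,370:]=0
m=cv2.morphologyEx(m,2,np.ones((5,5)))
c=max([c for c in cv2.findContours(m,0,2)[0]],key=cv2.contourArea);c=cv2.convexHull(c)
M=cv2.moments(c);mc=np.array([M['m10'],M['m01']])/M['m00'];print(mc,cv2.contourArea(c),cv2.boundingRect(c))
k=np.array([475.5,-1.5])
for _ in range(4):
    P=[px(i,(k[0]+19.5*np.cos(t),k[1]+19.5*np.sin(t),z)) for z in(90,122) for t in np.linspace(0,6.28,40)]
    h=cv2.convexHull(np.array(P,np.float32));M=cv2.moments(h);hc=np.array([M['m10'],M['m01']])/M['m00']
    k=k+on(i,*mc,108)[:2]-on(i,*hc,108)[:2]; print(hc,cv2.contourArea(h),k)
go(k[0],k[1],91,140)"
```

```text
[321.88242108 248.08792354] 2877.5 (293, 216, 59, 64)
[319.65616398 254.32164547] 3378.957609183388 [473.13248597   2.44857635]
[321.9207952  248.11840916] 3378.274830338778 [473.09973639   2.44276054]
[321.88170642 248.0880473 ] 3378.2758561156224 [473.09997847   2.44317934]
[321.88243219 248.08792463] 3378.2758284078445 [473.09997311   2.44317419]
shift [0.0169 0.0139 0.4095] turn -0.0032 turn deg -0.3
```

Request:
servo_tool([
  [0.008,0.012,0.1,0,1],
  [0.008,0.012,0.2,0,1],
  [0.008,0.012,0.3,0,1],
  [0.008,0.012,0.36,0,1],
  [0.008,0.012,0.407,0,1],
  [0.008,0.012,0.407,0,1],
  [0.008,0.012,0.407,0,1],
], force=30)

```text
time_s: 11.03
ee_pos: [474.6, 0.9, 91.9]
ee_rot: [-180.0, -0.0, 139.8]
force: [-0.4, 0.5, -0.2]
gripper_width: 91.3
gripper_force: 0.0
```

Request:
servo_tool([
  [0,0,0,0,0],
  [0,0,0,0,0],
  [0,0,0,0,0],
  [0,0,0,0,0],
  [0,0,0,0,0],
  [0,0,0,0,0],
  [0,0,0,0,0],
  [0,0,0,0,0],
  [0,0,0,0,0],
  [0,0,0,0,0],
  [0,0,0,0,0],
  [0,0,0,0,0],
])

```text
time_s: 12.03
ee_pos: [474.4, 0.8, 91.9]
ee_rot: [-180.0, 0.0, 139.8]
force: [-0.7, 0.3, 0.6]
gripper_width: 39.5
gripper_force: 30.0
```

Request:
servo_tool([
  [0,0,0.004,0,0],
  [0,0,0.008,0,0],
  [0,0,0.012,0,0],
  [0,0,0.012,0,0],
  [0,0,0.012,0,0],
  [0,0,0.012,0,0],
  [0,0,0.012,0,0],
], force=40)

```text
time_s: 12.62
ee_pos: [474.5, 0.7, 90.0]
ee_rot: [-180.0, 0.0, 139.8]
force: [-2.5, -2.6, 6.0]
gripper_width: 39.4
gripper_force: 40.0
```

The knob is gripped and sank 1.9 mm at 6 N. Next I measure the bubble in the scene view.

```bash
cat >> h.py <<'E'
def bub(tag):
    i=vision.camera_info("scene"); g=vision.grab_frame("scene")
    a=np.array([.198,.980]); c0=np.array([515.9,192.2])
    prof=[]
    xs=np.arange(-110,111,1.)
    for t in xs:
        r=[]
        for w in(-4,-2,0,2,4):
            p=c0+a*t+w*np.array([a[1],-a[0]]); u,v=px(i,(p[0],p[1],119-0*t))
            r.append(cv2.getRectSubPix(g.astype(np.float32),(1,1),(u,v))[0,0])
        prof.append(np.mean(r,0))
    prof=np.array(prof); np.save(f"prof_{tag}.npy",prof)
    sat=prof[:,1]-prof[:,2]  # green - blue
    vial=xs[sat>35]
    print("t",state()["time_s"],"vial",vial.min(),vial.max())
    for t in range(-65,66,3): print(t,prof[t+110].astype(int).tolist(),end=" ")
    b=cv2.resize(g[270:370,170:310,::-1],None,fx=5,fy=5,interpolation=cv2.INTER_CUBIC); cv2.imwrite(f"pics/b_{tag}.png",b)
E
python3 -c "
from h import *
bub('a')"
```

```text
t 12.6667 vial -110.0 110.0
-65 [236, 218, 193] -62 [236, 218, 192] -59 [237, 218, 192] -56 [235, 215, 190] -53 [196, 182, 136] -50 [153, 161, 75] -47 [164, 169, 70] -44 [170, 174, 75] -41 [170, 175, 73] -38 [168, 174, 72] -35 [169, 174, 75] -32 [169, 174, 73] -29 [170, 174, 75] -26 [170, 174, 74] -23 [168, 171, 74] -20 [135, 137, 64] -17 [120, 127, 55] -14 [156, 162, 67] -11 [169, 172, 74] -8 [171, 174, 76] -5 [169, 174, 74] -2 [170, 173, 75] 1 [169, 174, 75] 4 [169, 174, 75] 7 [169, 173, 75] 10 [168, 173, 73] 13 [167, 170, 81] 16 [179, 167, 116] 19 [199, 183, 143] 22 [208, 192, 149] 25 [206, 193, 147] 28 [206, 190, 147] 31 [202, 189, 141] 34 [175, 174, 98] 37 [163, 169, 74] 40 [168, 172, 76] 43 [168, 173, 76] 46 [168, 174, 77] 49 [169, 171, 86] 52 [219, 200, 161] 55 [241, 223, 200] 58 [240, 222, 199] 61 [240, 222, 199] 64 [240, 222, 198]
```

View pics/b_a.png

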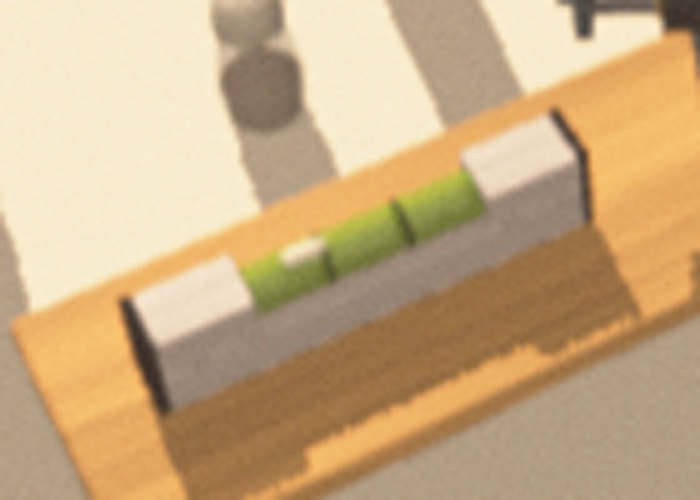

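The bubble centre is at about +24.5 mm and the vial centre at about -0.8 mm; the near line is at -18. I'll let it settle, then measure again.

Request:
servo_tool([
  [0,0,0,0,0],
  [0,0,0,0,0],
  [0,0,0,0,0],
  [0,0,0,0,0],
  [0,0,0,0,0],
  [0,0,0,0,0],
  [0,0,0,0,0],
  [0,0,0,0,0],
  [0,0,0,0,0],
  [0,0,0,0,0],
  [0,0,0,0,0],
  [0,0,0,0,0],
  [0,0,0,0,0],
  [0,0,0,0,0],
  [0,0,0,0,0],
  [0,0,0,0,0],
  [0,0,0,0,0],
  [0,0,0,0,0],
  [0,0,0,0,0],
  [0,0,0,0,0],
])

```text
time_s: 14.33
ee_pos: [474.5, 0.7, 90.0]
ee_rot: [-180.0, 0.0, 139.8]
force: [-1.8, -2.9, 5.2]
gripper_width: 39.5
gripper_force: 40.0
```

```bash
cat >> h.py <<'E'
def b2(tag):
    import io,contextlib
    with contextlib.redirect_stdout(io.StringIO()): bub(tag)
    p=np.load(f"prof_{tag}.npy"); xs=np.arange(-110,111)
    blue=p[:,2]; k=abs(xs)<48; w=np.clip(blue-95,0,None)*k
    v=xs[(blue<150)&(abs(xs)<65)]
    print("t",state()["time_s"],"bubble",(w*xs).sum()/w.sum(),"span",xs[w>20].min(),xs[w>20].max(),"vial",xs[(p[:,0]<200)&(abs(xs)<62)][[0,-1]])
E
python3 -c "
from h import *
b2('b')"
```

```text
t 14.3833 bubble 31.693764058683527 span 23 40 vial [-53  51]
```

The bubble is at about +32.5 mm from centre, so it needs roughly 70° clockwise.

Request:
servo_tool([
  [0,0,0,0.05,0],
  [0,0,0,0.1,0],
  [0,0,0,0.15,0],
  [0,0,0,0.2,0],
  [0,0,0,0.25,0],
  [0,0,0,0.3,0],
  [0,0,0,0.35,0],
  [0,0,0,0.4,0],
  [0,0,0,0.45,0],
  [0,0,0,0.5,0],
  [0,0,0,0.55,0],
  [0,0,0,0.6,0],
  [0,0,0,0.65,0],
  [0,0,0,0.7,0],
  [0,0,0,0.74,0],
  [0,0,0,0.77,0],
  [0,0,0,0.77,0],
  [0,0,0,0.77,0],
  [0,0,0,0.77,0],
  [0,0,0,0.77,0],
])

```text
time_s: 16.05
ee_pos: [474.2, 0.5, 90.0]
ee_rot: [-180.0, 0.0, 70.5]
force: [-2.0, -2.4, 6.1]
gripper_width: 39.3
gripper_force: 40.0
```

Request:
servo_tool([
  [0,0,0,0,0],
  [0,0,0,0,0],
  [0,0,0,0,0],
  [0,0,0,0,0],
  [0,0,0,0,0],
  [0,0,0,0,0],
  [0,0,0,0,0],
  [0,0,0,0,0],
  [0,0,0,0,0],
  [0,0,0,0,0],
  [0,0,0,0,0],
  [0,0,0,0,0],
  [0,0,0,0,0],
  [0,0,0,0,0],
  [0,0,0,0,0],
  [0,0,0,0,0],
  [0,0,0,0,0],
  [0,0,0,0,0],
  [0,0,0,0,0],
  [0,0,0,0,0],
])

```text
time_s: 17.72
ee_pos: [474.2, 0.5, 90.0]
ee_rot: [-180.0, 0.0, 70.5]
force: [-3.3, -1.7, 6.8]
gripper_width: 38.9
gripper_force: 40.0
```

```bash
python3 -c "
from h import *
b2('c')"
```

```text
t 17.7667 bubble 1.0596329574656826 span -7 9 vial [-53  52]
```

Request:
servo_tool([
  [0,0,0,0.03,0],
  [0,0,0,0.03,0],
  [0,0,0,0.03,0],
  [0,0,0,0.03,0],
  [0,0,0,0.03,0],
  [0,0,0,0.03,0],
  [0,0,0,0.03,0],
  [0,0,0,0.03,0],
  [0,0,0,0.03,0],
  [0,0,0,0.03,0],
  [0,0,0,0.03,0],
  [0,0,0,0.03,0],
  [0,0,0,0.03,0],
  [0,0,0,0.03,0],
  [0,0,0,0.03,0],
  [0,0,0,0.03,0],
  [0,0,0,0.03,0],
  [0,0,0,0.03,0],
  [0,0,0,0.03,0],
  [0,0,0,0.03,0],
])

```text
time_s: 19.43
ee_pos: [474.2, 0.5, 89.9]
ee_rot: [-180.0, 0.0, 67.8]
force: [-2.2, -3.1, 5.7]
gripper_width: 39.1
gripper_force: 40.0
```

Request:
servo_tool([
  [0,0,0,0,0],
  [0,0,0,0,0],
  [0,0,0,0,0],
  [0,0,0,0,0],
  [0,0,0,0,0],
  [0,0,0,0,0],
  [0,0,0,0,0],
  [0,0,0,0,0],
  [0,0,0,0,0],
  [0,0,0,0,0],
])

```text
time_s: 20.27
ee_pos: [474.2, 0.5, 89.9]
ee_rot: [-180.0, 0.0, 67.8]
force: [-2.1, -2.6, 6.4]
gripper_width: 39.5
gripper_force: 40.0
```

```bash
python3 -c "
from h import *
b2('d')
print(state()['force'],state()['ee_pos'],state()['gripper_force'])"
```

```text
t 20.3167 bubble -0.5585822538287833 span -8 7 vial [-53  51]
[-2.97453565 -1.26184815  6.45060359] [474.20891837   0.53811557  89.94935561] 40.001623034477234
```

View pics/b_d.png

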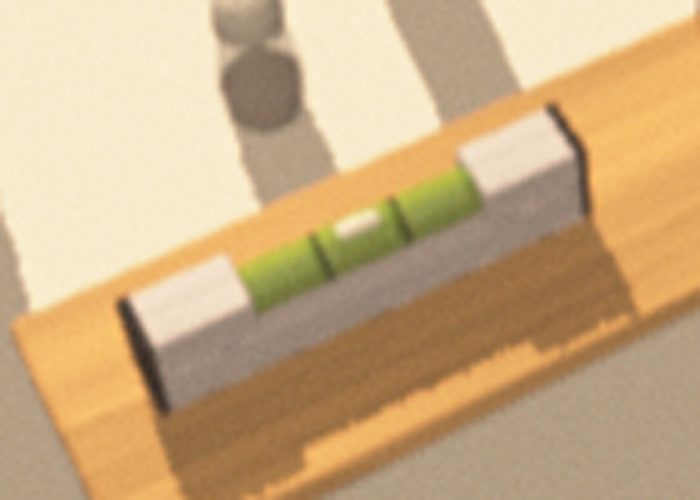

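The bubble, at (357,222), sits midway between the lines at x of about 320 and 400. The push is holding at about 6 N with 1.9 mm of sink, so I'm handing it in.

```bash
python3 -c "
from workcell import job_done
print(job_done())"
```

```text
the job is handed in; nothing more can be done
None
```

I handed the job in at about 20 s with the level standing free on the shelf, the knob still gripped and pushed down about 2 mm at 6 N, and the bubble within about 1 mm of the vial's centre; no verdict came back.

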